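Steady a gel casting table and load its tray

ROBOT

A 7-joint arm with a two-finger parallel gripper is mounted at the origin on a cart in front of the work surface, level with it; the furniture and walls round the work are solid. World frame = base frame: x ahead of the robot, y to its left, z up, the work surface at z = 0. Lengths are in m, angles in rad, forces in N, time in s.
With the tool pointing down it reaches from about 0.425 to 0.925 m from the base axis. Payload 6.8 kg.
Tool frame: the origin (TCP) lies on the centre line of the jaws, within the pads' length; the fingertips stand bot.tip_reach ahead of it and the grasp point (between the pads) lies 3 mm ahead of it (bot.tip_reach is the distance from the TCP to the fingertips, in m); z points along the fingers, y is the line along which they close (so a half turn about z gives the same grasp; the last joint's range is limited). The gripper opens to 85 mm and grips with 20 to 120 N. Pads are 22 mm wide; open, the fingers measure 114 mm over their backs; the gripper's body (76 mm by 85 mm) begins 54 mm behind the grasp point. The pads swing forward as they close: fully open they stand 13 mm farther back than shut.
Start: joints at [-1.385, 0.477, 0.022, 1.555, -0.011, 1.109, -0.083], TCP at [0.195, 0.646, 0.253] pointing down, gripper open.
Joint ranges: [-2.96, 2.96], [-0.34, 2.1], [-1.41, 1.46], [0.24, 2.44], [-1.37, 4.51], [0.17, 1.92], [-2.96, 2.96]. Speed limits (rad/s): [2.39, 2.39, 3.14, 3.14, 3.14, 3.14, 3.14].

INTERFACE

Orientations are given as a unit quaternion [w, x, y, z].
In Python, from station import bot gives the robot as it stands.
- The arm moves only by the tool jog_arm, never from a script. Its argument "deltas" is a list of rows, each a list of 7 numbers: the shift along the world's x, y, z in m, then the turn, a rotation vector about the world's x, y, z in rad, then the opening, from 0 (shut) to 1 (fully open). In form: [[x, y, z, rx, ry, rz, grip], ...]. A call has 1 to 10 rows; each row shifts and turns the commanded pose from where the row before left it; what a row does not reach is not made up. A row lasts 1/10 s, in which the tool goes at most 50 mm and 8.59 degrees, less where a joint would pass 70% of its speed; a pose out of reach is approached as far as the arm can. A call with a gripper value outside its range is refused whole. The fingers move at their own pace and stop on an object; "newtons" is the grip in N (left out, the last holds). Time passes only in rows, so rows that do not move let the fingers close. It gives the time, the measured TCP pose, the force, the opening and the grip force at its end, in the units of the state.
- bot.get_obs(): the state, without advancing time (a new reading comes with each control period).
- bot.read_camera(name): name is "side" or "top" or "wrist"; returns a dict with "img" (384x512x3 uint8, red, green, blue), "K" (3x3 intrinsics, pixels), "dist_coeffs" ([k1, k2, p1, p2, k3] as OpenCV has them; the pictures are not rectified), "eye" and "attitude" of the camera in the world. Camera axes: x right, y down, z forward; pixel columns grow to the right and rows downward; lengths in m; the calibration is good to about 2 mm. A picture is of the moment at which its call begins. There is no depth.
- bot.hand_in(): hands the job in; it is judged then, once.
The state is a dict: "t": time; "q": joint angles; "joint_vel": joint speeds; "joint_torque": joint torques, N m; "eef_pos": TCP position; "tool_rot": TCP orientation; "contact_force": force on the tool from outside, world axes, zero at the start; "torque": the same for the moment, N m; "gripper_width": opening from 0.0 (shut) to 1.0 (fully open); "grasp_force": force on a finger pad.
Only numpy, scipy, OpenCV 4.12 (cv2) and the standard library are available. Lean on these libraries where they do the work, as an engineer would, in place of code of your own. Each camera call takes 0.05 s, during which the arm holds its last target. There are 200 camera calls.

TASK

One corner of the gel casting table hangs in the air: screw its foot down with the black knob (clockwise from above) until the foot just touches the worktop and takes a light load, about half a kilo, without jacking the table off its other three feet, and let go of the knob. Then set the clear casting tray down flat between the table's two grey end gates and let go. Do not shove the table about, never bear down hard on the foot, and leave everything else where it stands.

Things in the scene. Friction and masses are not known exactly. Their poses are not given: they have to be found in the camera images.
- table: Gel casting table, loose on the bench, about 3 kg: aluminium deck 186 x 254 mm (x by y), top 42 mm above the worktop, on three fixed rubber feet. Origin on the worktop level under the deck's centre, z up. Screw foot at x -72, y -106 mm: over 4 N pressed down on it rocks the table while it hangs. Bubble level 9 mm high at x +68, y +66 mm; all but the knob is under 66 mm high.
- screw_foot: Screw foot: round black fluted knob (40 mm across, 26 mm high, red cap) on a threaded stud with a rubber pad (52 mm) below. Origin: knob's centre; z up. Knob moves down 6 mm per clockwise turn. Turns with 0.025 N m while the pad hangs (starts 1 to 3.5 mm up), then 0.013 N m more per newton on the pad (felt while turning, eases at rest); pad adds about 11 N per rad. Over 20 mm free below knob.
- bench_top: The black worktop, its top at z = 0; it is fixed. What counts is the load of the screw foot's pad on it: below about 11 N the table still stands on its three fixed feet, above that the screw jacks it up.
- tray_seat (a point): The tray's place: centre of the deck's top face, half-way between the two grey end gates (22 mm high, C-shaped, closing the tray's ends at +y and -y with side cheeks 15 mm long); axes as the table's. The gates leave the tray 2.5 mm of play on every side; the tray's long sides are open to the fingers over 85 mm.
- tray_center (a point): Casting tray: clear plastic trough, 64 mm (x) by 110 mm (y), 30 mm high, 0.12 kg, open at both y ends, long walls 4 mm thick with red comb marks; loose on the worktop, to the robot's right of the table, lying crosswise to its place. Point: its centre, 15 mm above its underside; y along the trough, z up. Grip it across its 64 mm width. Seated, this point is 15 mm above the seat point.
- timer_center (a point): White digital bench timer, 24 x 70 x 66 mm, loose, at the back of the worktop; a bystander. Point: its centre.
- block_center (a point): Dark blue bench cooler block, 87 x 127 x 28 mm, loose, at the front left; a bystander. Point: its centre.
- bottle_center (a point): Brown bottle with black cap, 72 mm across, 172 mm high, loose, behind the tube rack; a bystander. Point: its centre.

How it is judged:
On the way, in this order (a step that is already met when the one before it is completed fails the run):
1. the screw foot rests on the worktop with a light load (2 to 10 N), the table still on its other feet, and the knob is released (contact force between screw_foot and bench_top between 2 and 10 N and angle between table's own z axis and vertical below 0.005 rad and contact force between the fingers and screw_foot below 0.1 N), for 0.3 s.
2. the tray stands flat between the gates and is released (x of tray_center in the frame of tray_seat between -0.005 and 0.005 m and y of tray_center in the frame of tray_seat between -0.005 and 0.005 m and z of tray_center in the frame of tray_seat between 0.012 and 0.018 m and angle between the z axis of tray_center and the z axis of tray_seat, either way round below 0.04 rad and angle between the y axis of tray_center and the y axis of tray_seat, either way round below 0.12 rad and contact force between the fingers and tray below 0.1 N), for 0.2 s.
At the end, for the whole second after the job is handed in: The screw foot carries 2 to 10 N on the worktop, the table is level (within 0.005 rad) and at rest, and the tray lies flat on the deck between the gates: within 5 mm of the seat's centre each way, its long axis within 0.12 rad of the gates', released (all of step 2 and contact force between screw_foot and bench_top between 2 and 10 N and angle between table's own z axis and vertical below 0.005 rad and linear speed of table below 0.01 m/s); the robot touches nothing.
It fails at once if the table is shoved more than 30 mm (distance of table from where it was at the start of the episode above 0.03 m).
It fails at once if the foot bears on the worktop with over 20 N (contact force between screw_foot and bench_top above 20 N).
It fails at once if the table is jacked or tipped by more than 0.015 rad (angle between table's own z axis and vertical above 0.015 rad).
It fails at once if timer, cooler block or brown bottle moved more than 15 mm (distance of any of timer_center, block_center, bottle_center from where it was at the start of the episode above 0.015 m).
It also fails if it takes over 69 s, if anything falls off the work surface, if the arm or the gripper's body presses on something with over 40 N, if the wrist force passes 120 N, or if a joint passes its speed limit or range.

## Working session

There is one attempt and no reset: what is moved stays moved. The work goes in short steps, Python scripts to look and compute and a tool call to move; the robot and the scene stay as the last step left them, time stands still between calls to the robot, and variables do not carry over. Pictures are saved under pics/ and viewed, at most 10 in all, crops included, and the job is handed in when it is done.

Besides the shell and the picture viewer there is one more tool, called by a JSON object that holds its "method" and its "body". jog_arm: Moves the arm, as the interface text tells. Its arguments: {"type":"object","properties":{"deltas":{"type":"array"},"newtons":{"type":"number"}},"required":["deltas"]}

```bash
mkdir -p pics
cat > h.py <<'E'
import numpy as np, cv2
from scipy.spatial.transform import Rotation as R
from station import bot
def rot(a):
    a=np.array(a,float)
    return a if a.shape==(3,3) else R.from_quat(a[[1,2,3,0]]).as_matrix()
def cam(n,f=None):
    c=bot.read_camera(n); 
    if f: cv2.imwrite('pics/'+f,c['img'][:,:,::-1])
    return c
def ray(c,uv,z):
    uv=np.array(uv,float).reshape(-1,1,2)
    p=cv2.undistortPoints(uv,np.array(c['K'],float),np.array(c['dist_coeffs'],float)).reshape(-1,2)
    d=np.c_[p,np.ones(len(p))]@rot(c['attitude']).T
    e=np.array(c['eye'],float)
    return e+d*((z-e[2])/d[:,2])[:,None]
E
python3 - <<'E'
from h import *
o=bot.get_obs(); print(o, bot.tip_reach)
a=cam('top','top0.png'); b=cam('side','side0.png')
for c in(a,b): print(c['K'],c['eye'],c['attitude'],c['dist_coeffs'])
cv2.imwrite('pics/top0b.png',cv2.resize(a['img'],(800,600))[:,:,::-1])
E
```

```text
{'t': 0.0, 'q': array([-1.3851192 ,  0.47781316,  0.02230697,  1.55645588, -0.01150533,
        1.10928359, -0.08312619]), 'joint_vel': array([ 0.00061111, -0.00159762,  0.00063802,  0.00046917,  0.00036484,
        0.0001935 , -0.00258305]), 'joint_torque': array([-5.07923196e-04, -5.96461165e+01,  1.60768982e+00, -2.81174773e+01,
        1.24348266e-02,  9.54397634e-03, -6.79383930e-06]), 'eef_pos': array([0.19529054, 0.64555579, 0.25231441]), 'tool_rot': array([-7.59548219e-05,  1.46349925e-01,  9.89232460e-01, -9.13067234e-04]), 'contact_force': array([0.51340647, 0.64378498, 0.27863904]), 'torque': array([ 0.04592912, -0.00806499, -0.04451292]), 'grasp_force': 0.0, 'gripper_width': 1.0005476948879453} 0.022
[[474.89721926   0.         256.60981897]
 [  0.         474.89721926 192.15692994]
 [  0.           0.           1.        ]] [ 0.32791845 -0.09495763  1.17272763] [-0.06423802  0.70814651 -0.69972372  0.06920053] [-0.12679224  0.          0.          0.          0.        ]
[[389.5434996    0.         251.72278888]
 [  0.         389.5434996  196.74951275]
 [  0.           0.           1.        ]] [ 0.58509599 -0.9271442   0.6396551 ] [-4.60156955e-01  8.87479185e-01  2.52198507e-02 -4.82565664e-04] [0.03591289 0.         0.         0.         0.        ]
```

View pics/top0b.png

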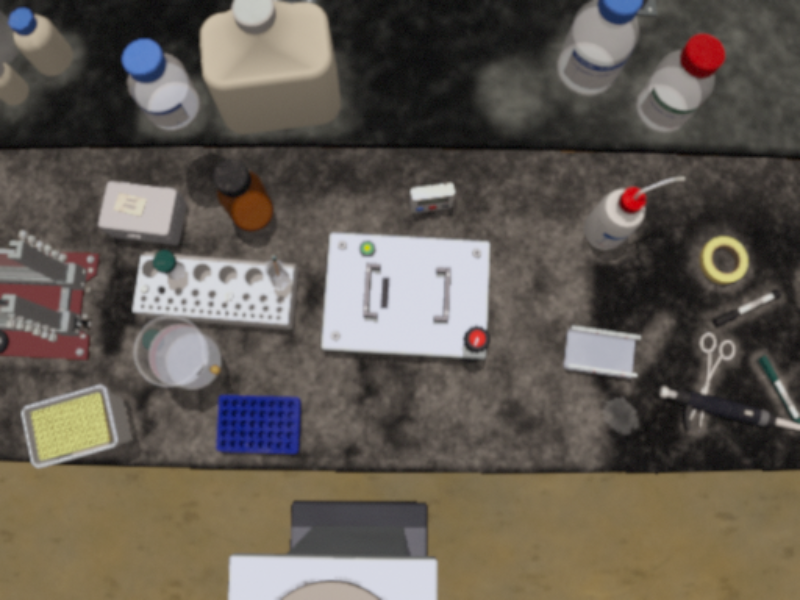

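View pics/side0.png

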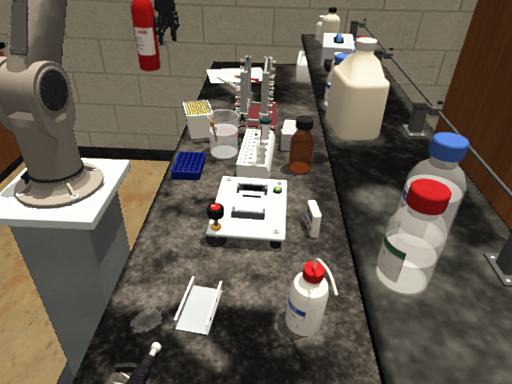

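The top view shows the deck spanning about (325-490, 235-357) in the 800 px frame, the knob at (477,339), and the tray at (600,352) with its walls running along world y. The side view shows the red cap at (215,207) and the tray at (200,308).

```bash
cat > m.py <<'E'
from h import *
def mask_red(im,box):
    h=cv2.cvtColor(im,cv2.COLOR_RGB2HSV); m=(((h[...,0]<8)|(h[...,0]>172))&(h[...,1]>150)&(h[...,2]>90)).astype(np.uint8)
    z=np.zeros_like(m); x0,y0,x1,y1=box; z[y0:y1,x0:x1]=m[y0:y1,x0:x1]; return z
def big(m):
    cs=cv2.findContours(m,cv2.RETR_EXTERNAL,cv2.CHAIN_APPROX_NONE)[0]; return max(cs,key=cv2.contourArea)
def tri(c1,u1,c2,u2):
    e1=np.array(c1['eye']);d1=ray(c1,u1,0)[0]-e1;e2=np.array(c2['eye']);d2=ray(c2,u2,0)[0]-e2
    s=np.linalg.lstsq(np.c_[d1,-d2],e2-e1,rcond=None)[0]
    p,q=e1+s[0]*d1,e2+s[1]*d2; return (p+q)/2,np.linalg.norm(p-q)
E
python3 - <<'E'
from m import *
a=cam('top');b=cam('side')
ca=big(mask_red(a['img'],(290,200,320,235))).reshape(-1,2).mean(0)
mb=mask_red(b['img'],(200,195,232,235)); cb=big(mb).reshape(-1,2).mean(0)
print('cap',ca,cb,tri(a,ca,b,cb))
g=cv2.cvtColor(a['img'],cv2.COLOR_RGB2HSV)
m=((g[...,2]>150)&(g[...,1]<60)).astype(np.uint8)
d=np.zeros_like(m);d[140:235,200:322]=m[140:235,200:322]
r=cv2.minAreaRect(big(d));bx=cv2.boxPoints(r);P=ray(a,bx,.042);print('deck',bx,P[:,:2],np.linalg.norm(np.diff(P,axis=0),axis=1),P.mean(0))
e=np.arctan2(*(P[1]-P[0])[[1,0]]),np.arctan2(*(P[2]-P[1])[[1,0]]);print(np.degrees(e))
d=np.zeros_like(m);m2=((g[...,2]>120)&(g[...,1]<60)).astype(np.uint8);d[195:255,350:420]=m2[195:255,350:420]
r=cv2.minAreaRect(big(d));bx=cv2.boxPoints(r)
for z in(.0,.03):
  P=ray(a,bx,z);print('tray',z,bx,P[:,:2],np.linalg.norm(np.diff(P,axis=0),axis=1),P.mean(0),np.degrees(np.arctan2(*(P[1]-P[0])[[1,0]])))
i1=cv2.resize(a['img'][190:260,345:425],(480,420),interpolation=2);i2=cv2.resize(b['img'][190:350,160:300],(320,420))[:, :]
cv2.imwrite('pics/c1.png',np.hstack([i1,i2])[:,:,::-1])
E
```

```text
cap [305.13888889 215.86111111] [214.59375 206.25   ] (array([ 0.47912143, -0.21234907,  0.10372457]), np.float64(0.00040084860518637295))
deck [[205.26117 222.92921]
 [209.54272 148.00243]
 [314.14404 153.97963]
 [309.8625  228.90642]] [[ 0.46757693  0.02054045]
 [ 0.65388219  0.01587985]
 [ 0.64211162 -0.2428117 ]
 [ 0.45620745 -0.23033247]] [0.18636355 0.25895919 0.18632254] [ 0.55494455 -0.10918097  0.042     ]
[ -1.43300749 -92.60518448]
tray 0.0 [[359.63132 235.25436]
 [363.56015 206.9667 ]
 [410.679   213.51099]
 [406.75015 241.79865]] [[ 0.44616524 -0.36002312]
 [ 0.51771355 -0.37195626]
 [ 0.50215579 -0.49307873]
 [ 0.43038152 -0.47975803]] [0.07253661 0.12211756 0.07299991] [ 0.47410403 -0.42620403  0.        ] -9.468884834644205
tray 0.03 [[359.63132 235.25436]
 [363.56015 206.9667 ]
 [410.679   213.51099]
 [406.75015 241.79865]] [[ 0.44314033 -0.35324238]
 [ 0.51285833 -0.36487025]
 [ 0.49769856 -0.48289424]
 [ 0.42776037 -0.4699143 ]] [0.07068102 0.11899362 0.07113247] [ 0.4703644  -0.41773029  0.03      ] -9.46888483464418
```

View pics/c1.png

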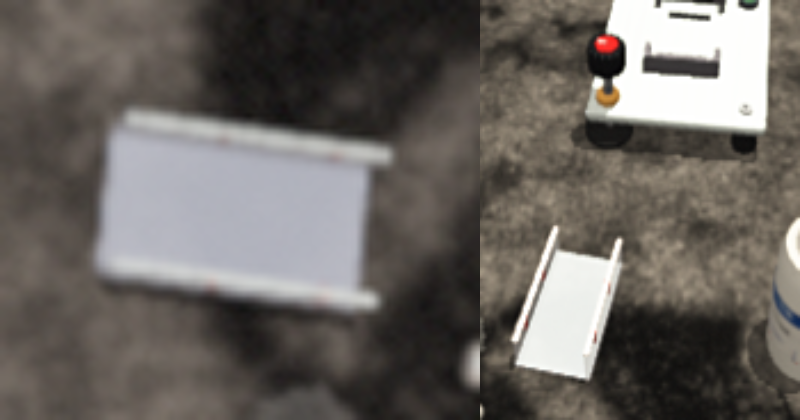

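The crop confirms that the trough runs along y, yawed about -9°, with the comb marks on its two long walls. The cap top is at z≈0.104, and the knob position is consistent with the table centre at about (0.556,-0.110). I'll move over the knob.

{"method": "jog_arm", "body": {"deltas": [[0.028, -0.035, 0, 0, 0, 0, 1], [0.028, -0.035, 0, 0, 0, 0, 1], [0.028, -0.035, 0, 0, 0, 0, 1], [0.028, -0.035, 0, 0, 0, 0, 1], [0.028, -0.035, 0, 0, 0, 0, 1], [0.028, -0.035, 0, 0, 0, 0, 1], [0.028, -0.035, 0, 0, 0, 0, 1], [0.028, -0.035, 0, 0, 0, 0, 1], [0.028, -0.035, 0, 0, 0, 0, 1], [0, -0.045, 0, 0, 0, 0, 1]], "newtons": 20}}

```text
t: 1.2
eef_pos: [0.4506, 0.2848, 0.2535]
tool_rot: [0.001, 0.147, 0.989, 0.0]
contact_force: [0.0, -0.1, 0.6]
gripper_width: 1.001
grasp_force: 0.0
```

{"method": "jog_arm", "body": {"deltas": [[0.003, -0.047, 0, 0, 0, 0, 1], [0.003, -0.047, 0, 0, 0, 0, 1], [0.003, -0.047, 0, 0, 0, 0, 1], [0.003, -0.047, 0, 0, 0, 0, 1], [0.003, -0.047, 0, 0, 0, 0, 1], [0.003, -0.047, 0, 0, 0, 0, 1], [0.003, -0.047, 0, 0, 0, 0, 1], [0.003, -0.047, 0, 0, 0, 0, 0.75], [0.003, -0.047, 0, 0, 0, 0, 0.7], [0.003, -0.047, 0, 0, 0, 0, 0.7]]}}

```text
t: 2.2
eef_pos: [0.4773, -0.1857, 0.2535]
tool_rot: [0.0, 0.146, 0.989, 0.0]
contact_force: [1.0, 0.5, 0.1]
gripper_width: 0.702
grasp_force: 0.0
```

Run:
```python
from h import *
c=cam('wrist','w1.png');o=bot.get_obs()
for k in('t','q','eef_pos','tool_rot','contact_force','torque','gripper_width'):print(k,np.round(o[k],4))
print(c['eye'],c['attitude'],c['K'][0][0]); c=cam('wrist');print(bot.get_obs()['torque'])
```

```text
t 2.25
q [-0.1743  0.2215  0.513   1.9632 -0.1248  0.9846  1.6654]
eef_pos [ 0.4765 -0.1944  0.2542]
tool_rot [ 0.0014  0.1507  0.9886 -0.0024]
contact_force [ 1.9889 -5.9627  2.2174]
torque [-0.4895 -0.0338 -0.0665]
gripper_width 0.6992
[ 0.40762837 -0.16375127  0.37445823] [0.11666924 0.79500052 0.5889731  0.08644738] 278.5901955337963
[ 0.04288009 -0.04053157 -0.01655038]
```

View pics/w1.png

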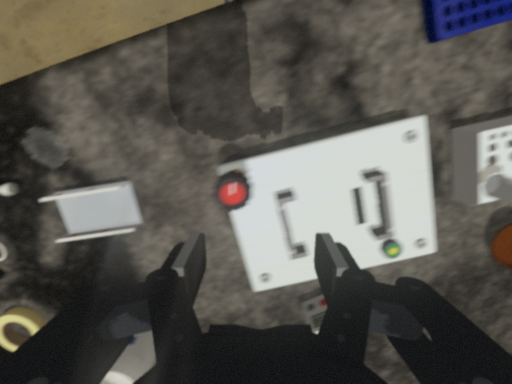

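The wrist view shows the red cap at (233,189), the deck and gates, and the tray at (95,210). I'll cross-check the positions from this view.

Run:
```python
from m import *
c=cam('wrist')
k=big(mask_red(c['img'],(210,165,260,215))).reshape(-1,2).mean(0);print(k,ray(c,k,.102))
g=cv2.cvtColor(c['img'],cv2.COLOR_RGB2HSV);m=((g[...,2]>150)&(g[...,1]<60)).astype(np.uint8)
d=np.zeros_like(m);d[110:300,215:445]=m[110:300,215:445]
r=cv2.minAreaRect(big(d));P=ray(c,cv2.boxPoints(r),.042);print(P[:,:2],P.mean(0),np.linalg.norm(np.diff(P,axis=0),axis=1),[np.degrees(np.arctan2(*(P[i+1]-P[i])[[1,0]])) for i in(0,1)])
b=((g[...,2]<110)).astype(np.uint8)
o=bot.get_obs();print(o['eef_pos'],o['joint_torque'],o['contact_force'],o['torque'])
for i in range(3): cam('wrist');o=bot.get_obs();print(o['joint_torque'][6],o['contact_force'],o['torque'][2])
```

```text
[241.39240506 190.63291139] [[ 0.47822019 -0.21088677  0.102     ]]
[[ 0.45556438 -0.22679564]
 [ 0.46843358  0.02083704]
 [ 0.65264456  0.04261886]
 [ 0.64842491 -0.24438152]] [ 0.55626686 -0.10193031  0.042     ] [0.24796685 0.18549429 0.2870314 ] [np.float64(87.02507589035623), np.float64(6.743564968559406)]
[ 0.47676126 -0.18742491  0.25340802] [  2.12944485 -35.8321774    5.23759067 -26.49837792   0.23628761
  -0.10658507   0.34858134] [-0.25929402  1.27165101  0.03386548] [ 0.0546579  -0.03709193  0.01251699]
0.10895758168771863 [-0.35250202  0.34763834  0.19267174] -0.024583916237918484
0.02745970676187426 [-0.12931714  0.80413549  1.13090473] -0.005729042509462579
0.0013916256648371927 [-0.46143508 -0.00551207 -0.38503011] -0.011960686156813777
```

{"method": "jog_arm", "body": {"deltas": [[0.002, -0.024, 0, 0, 0, 0, 0.7], [0, 0, -0.03, 0, 0, 0, 0.7], [0, 0, -0.03, 0, 0, 0, 0.7], [0, 0, -0.03, 0, 0, 0, 0.7], [0, 0, -0.03, 0, 0, 0, 0.7], [0, 0, -0.02, 0, 0, 0, 0.7], [0, 0, -0.012, 0, 0, 0, 0.7], [0, 0, -0.01, 0, 0, 0, 0.7], [0, 0, 0, 0, 0, 0, 0.7], [0, 0, 0, 0, 0, 0, 0.7]]}}

```text
t: 3.5
eef_pos: [0.48, -0.2078, 0.0919]
tool_rot: [0.0, 0.146, 0.989, 0.0]
contact_force: [0.1, 0.1, -0.7]
gripper_width: 0.704
grasp_force: 0.0
```

Run:
```python
from m import *
a=cam('top');b=cam('side')
o=bot.get_obs();print(o['eef_pos'],o['q'],o['joint_torque'][6],o['contact_force'],o['torque'])
i1=cv2.resize(a['img'][180:250,265:345],(400,350),interpolation=2);i2=cv2.resize(b['img'][150:250,160:275],(400,350),interpolation=2)
cv2.imwrite('pics/c2.png',np.hstack([i1,i2])[:,:,::-1])
```

```text
[ 0.48018311 -0.20805849  0.09224615] [-0.03842635  0.48027553  0.41352067  2.07003872 -0.31299317  0.64843941
  1.86186208] -0.002556683248258196 [-0.23328431  0.89779125  0.08414487] [ 0.02303441 -0.00806721  0.03562696]
```

View pics/c2.png

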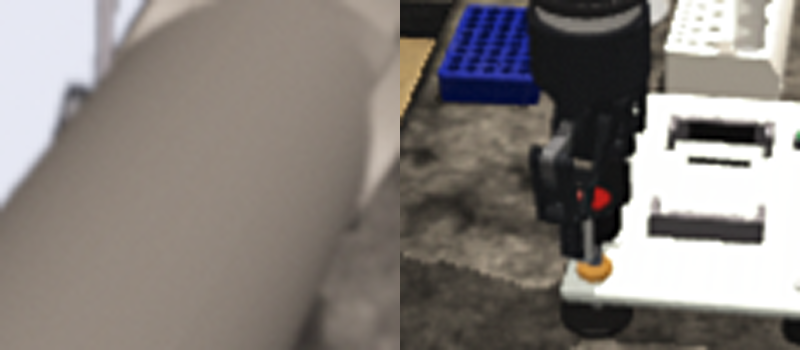

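The side crop shows the fingers straddling the knob, with the cap visible between them. I'll shift 3.5 mm in -y and close gently.

{"method": "jog_arm", "body": {"deltas": [[-0.001, -0.0035, 0, 0, 0, 0, 0.6], [0, 0, 0, 0, 0, 0, 0.5], [0, 0, 0, 0, 0, 0, 0.45], [0, 0, 0, 0, 0, 0, 0.3], [0, 0, 0, 0, 0, 0, 0.3], [0, 0, 0, 0, 0, 0, 0.3]], "newtons": 25}}

```text
t: 4.2
eef_pos: [0.4786, -0.2119, 0.0918]
tool_rot: [0.0, 0.147, 0.989, -0.0]
contact_force: [-2.3, -0.8, 5.8]
gripper_width: 0.46
grasp_force: 24.6
```

```bash
cat > s.py <<'E'
from h import *
o=bot.get_obs()
for k in('t','q','eef_pos','contact_force','torque','gripper_width','grasp_force'):print(k,np.round(o[k],4))
print('tq7',o['joint_torque'][6])
E
python3 s.py
```

```text
t 4.2
q [-0.0307  0.4816  0.4137  2.0693 -0.3131  0.6489  1.8691]
eef_pos [ 0.4786 -0.2119  0.0918]
contact_force [-2.3269 -0.834   5.7815]
torque [-0.1277  0.3201 -0.0854]
gripper_width 0.4604
grasp_force 24.6118
tq7 0.026270344387739897
```

{"method": "jog_arm", "body": {"deltas": [[0, 0, 0.001, 0, 0, 0, 0.3], [0, 0, 0, 0, 0, 0, 0.3]]}}

```text
t: 4.4
eef_pos: [0.4786, -0.2118, 0.0921]
tool_rot: [0.0, 0.146, 0.989, -0.0]
contact_force: [1.3, -2.8, -3.7]
gripper_width: 0.459
grasp_force: 26.7
```

```bash
python3 s.py
```

```text
t 4.4
q [-0.0317  0.4812  0.4143  2.0693 -0.312   0.6494  1.8681]
eef_pos [ 0.4786 -0.2118  0.0921]
contact_force [ 1.3256 -2.7785 -3.7349]
torque [-0.5855 -0.2999  0.0434]
gripper_width 0.4585
grasp_force 26.7438
tq7 0.012972912518307567
```

{"method": "jog_arm", "body": {"deltas": [[0, 0, -0.0002, 0, 0, -0.1, 0.3], [0, 0, -0.0001, 0, 0, -0.1, 0.3], [0, 0, -0.0001, 0, 0, -0.1, 0.3], [0, 0, -0.0001, 0, 0, -0.1, 0.3], [0, 0, -0.0001, 0, 0, -0.1, 0.3]]}}

```text
t: 4.9
eef_pos: [0.4784, -0.2121, 0.0916]
tool_rot: [0.0, 0.389, 0.921, -0.0]
contact_force: [0.1, -3.6, -3.0]
gripper_width: 0.46
grasp_force: 26.9
```

```bash
python3 s.py
```

```text
t 4.9
q [-0.133   0.509   0.5489  2.0759 -0.4229  0.6651  1.4704]
eef_pos [ 0.4784 -0.2121  0.0916]
contact_force [ 0.1021 -3.6409 -3.0062]
torque [-0.7769 -0.1777  0.0399]
gripper_width 0.4599
grasp_force 26.8531
tq7 1.0066460072994232
```

{"method": "jog_arm", "body": {"deltas": [[0, 0, -0.0001, 0, 0, -0.1, 0.3], [0, 0, -0.0001, 0, 0, -0.1, 0.3], [0, 0, -0.0001, 0, 0, -0.1, 0.3]]}}

```text
t: 5.2
eef_pos: [0.4783, -0.2122, 0.0913]
tool_rot: [0.0, 0.522, 0.853, -0.001]
contact_force: [1.0, -5.2, -3.0]
gripper_width: 0.461
grasp_force: 26.9
```

```bash
python3 s.py
```

```text
t 5.2
q [-0.1914  0.5307  0.6291  2.0796 -0.4918  0.6792  1.2364]
eef_pos [ 0.4783 -0.2122  0.0913]
contact_force [ 0.9923 -5.1935 -3.0348]
torque [-0.8202 -0.0425 -0.0237]
gripper_width 0.4613
grasp_force 26.8767
tq7 0.9990977123379707
```

```bash
cat >> s.py <<'E'
print('v7',o['joint_vel'][6],'jt',np.round(o['joint_torque'],3),'r',(o['joint_torque'][6]+1.28*o['joint_vel'][6]))
E
python3 s.py|tail -1
```

```text
v7 -0.7717501259714655 jt [ -0.751 -46.615   6.949 -17.481  -0.249   0.794   0.999] r 0.011257551094494889
```

{"method": "jog_arm", "body": {"deltas": [[0, -0.0002, -0.0001, 0, 0, -0.1, 0.3], [0, -0.0002, -0.0001, 0, 0, -0.1, 0.3]]}}

```text
t: 5.4
eef_pos: [0.4782, -0.2123, 0.0911]
tool_rot: [0.0, 0.604, 0.797, -0.0]
contact_force: [-0.2, -2.8, -1.3]
gripper_width: 0.458
grasp_force: 26.9
```

```bash
python3 s.py
```

```text
t 5.4
q [-0.2285  0.5476  0.682   2.0816 -0.5391  0.6916  1.082 ]
eef_pos [ 0.4782 -0.2123  0.0911]
contact_force [-0.1967 -2.7868 -1.3299]
torque [-0.5226  0.0957 -0.0086]
gripper_width 0.4581
grasp_force 26.9435
tq7 0.9918292611837387
v7 -0.7653786954715487 jt [ -0.265 -45.89    8.245 -17.499  -0.116   0.419   0.992] r 0.012144530980156332
```

{"method": "jog_arm", "body": {"deltas": [[0, 0, -0.0001, 0, 0, -0.1, 0.3], [0, 0, -0.0001, 0, 0, -0.1, 0.3]]}}

```text
t: 5.6
eef_pos: [0.4781, -0.2123, 0.0909]
tool_rot: [0.0, 0.681, 0.732, -0.0]
contact_force: [-0.9, -3.2, -1.8]
gripper_width: 0.463
grasp_force: 27.0
```

```bash
python3 s.py
```

```text
t 5.6
q [-0.2651  0.5664  0.7348  2.0839 -0.5867  0.7055  0.9275]
eef_pos [ 0.4781 -0.2123  0.0909]
contact_force [-0.9034 -3.1707 -1.8172]
torque [-0.6385  0.1189  0.0308]
gripper_width 0.4628
grasp_force 26.979
tq7 0.9947309643030167
v7 -0.7654293645631108 jt [ -0.57  -45.673   8.813 -17.431  -0.226   0.456   0.995] r 0.01498137766223473
```

{"method": "jog_arm", "body": {"deltas": [[0, -0.0001, -0.0001, 0, 0, -0.1, 0.3], [0, -0.0001, -0.0001, 0, 0, -0.1, 0.3]]}}

```text
t: 5.8
eef_pos: [0.4779, -0.2123, 0.0907]
tool_rot: [-0.0, 0.751, 0.661, -0.0]
contact_force: [-1.5, -2.4, -0.7]
gripper_width: 0.456
grasp_force: 27.1
```

```bash
python3 s.py|grep -E 'v7|force|^torque'
```

```text
contact_force [-1.4632 -2.4426 -0.6593]
torque [-0.5009  0.2061  0.021 ]
grasp_force 27.0518
v7 -0.7622290317285871 jt [ -0.365 -45.188   9.884 -17.383  -0.196   0.205   0.992] r 0.016760933895102692
```

{"method": "jog_arm", "body": {"deltas": [[0, -0.0001, -0.0001, 0, 0, -0.1, 0.3], [0, 0, -0.0001, 0, 0, -0.1, 0.3]]}}

```text
t: 6.0
eef_pos: [0.4779, -0.2123, 0.0905]
tool_rot: [-0.0, 0.813, 0.582, -0.0]
contact_force: [-2.7, -2.0, -0.1]
gripper_width: 0.459
grasp_force: 27.1
```

```bash
python3 s.py|grep -E 'v7|force|^torque'
```

```text
contact_force [-2.6757 -1.9745 -0.1294]
torque [-0.4457  0.3239  0.0524]
grasp_force 27.1477
v7 -0.7633637412080748 jt [ -0.391 -44.91   10.741 -17.296  -0.251   0.098   0.998] r 0.021088554429743
```

{"method": "jog_arm", "body": {"deltas": [[-0.0001, 0, -5e-05, 0, 0, -0.1, 0.3], [-0.0001, 0, -5e-05, 0, 0, -0.1, 0.3]]}}

```text
t: 6.2
eef_pos: [0.4777, -0.2123, 0.0903]
tool_rot: [-0.0, 0.867, 0.498, -0.0]
contact_force: [-1.4, -2.4, -2.2]
gripper_width: 0.461
grasp_force: 27.1
```

```bash
python3 s.py|grep -E 'v7|force|^torque'
```

```text
contact_force [-1.3892 -2.433  -2.191 ]
torque [-0.4956  0.1818  0.0697]
grasp_force 27.1274
v7 -0.770270734944601 jt [ -0.388 -45.322  11.978 -16.899  -0.17    0.268   1.   ] r 0.014368447466806877
```

{"method": "jog_arm", "body": {"deltas": [[-0.0001, 0, -0.0001, 0, 0, -0.1, 0.3], [-0.0001, 0, -0.0001, 0, 0, -0.1, 0.3]]}}

```text
t: 6.4
eef_pos: [0.4776, -0.2122, 0.0901]
tool_rot: [-0.0, 0.912, 0.409, -0.0]
contact_force: [-0.2, -2.9, -1.0]
gripper_width: 0.459
grasp_force: 27.1
```

```bash
python3 s.py|grep -E 'v7|force|^torque'
```

```text
contact_force [-0.1954 -2.914  -0.9902]
torque [-0.4591  0.2455  0.0279]
grasp_force 27.108
v7 -0.7713280715351916 jt [ -0.334 -45.166  12.991 -16.433  -0.136   0.229   1.007] r 0.0196223432629119
```

{"method": "jog_arm", "body": {"deltas": [[0, -0.0001, -0.0001, 0, 0, -0.1, 0.3], [0, -0.0001, -0.0001, 0, 0, -0.1, 0.3]]}}

```text
t: 6.6
eef_pos: [0.4775, -0.2121, 0.0899]
tool_rot: [-0.0, 0.949, 0.316, -0.0]
contact_force: [-2.4, -0.3, -0.3]
gripper_width: 0.464
grasp_force: 27.1
```

```bash
python3 s.py|grep -E 'v7|force|^torque'
```

```text
contact_force [-2.4204 -0.2625 -0.2839]
torque [-0.2913  0.3503  0.0787]
grasp_force 27.1407
v7 -0.7774414283931036 jt [-1.1000e-02 -4.4830e+01  1.4136e+01 -1.6323e+01 -1.5300e-01 -1.3800e-01
```

{"method": "jog_arm", "body": {"deltas": [[0, 0, -0.0001, 0, 0, -0.1, 0.3], [0, 0, -0.0001, 0, 0, -0.1, 0.3]]}}

```text
t: 6.8
eef_pos: [0.4774, -0.212, 0.0897]
tool_rot: [-0.0, 0.975, 0.22, -0.001]
contact_force: [-2.4, 0.5, 1.3]
gripper_width: 0.46
grasp_force: 27.2
```

```bash
python3 s.py|grep -E 'v7|force|^torque|^q'
```

```text
q [-0.447   0.7242  1.0321  2.0944 -0.87    0.8391 -0.0059]
contact_force [-2.3936  0.5105  1.2699]
torque [-0.2186  0.4139  0.0499]
grasp_force 27.2131
v7 -0.7892066784112542 jt [-3.6000e-02 -4.4868e+01  1.5041e+01 -1.6033e+01 -2.2300e-01 -2.1100e-01
```

```bash
sed -i "s/,'jt',np.round(o\['joint_torque'\],3)//" s.py; python3 s.py|grep -E 'v7'
```

```text
v7 -0.7892066784112542 r 0.022198372018001677
```

{"method": "jog_arm", "body": {"deltas": [[-0.0001, 0, 0, 0, 0, -0.1, 0.3], [-0.0001, 0, -5e-05, 0, 0, -0.1, 0.3]]}}

```text
t: 7.0
eef_pos: [0.4774, -0.2119, 0.0895]
tool_rot: [-0.0, 0.993, 0.122, -0.0]
contact_force: [-0.8, -0.4, -0.7]
gripper_width: 0.461
grasp_force: 27.2
```

```bash
python3 s.py|grep -E 'v7|force|^torque|^q'
```

```text
q [-0.4696  0.7569  1.0764  2.0958 -0.9133  0.8691 -0.1664]
contact_force [-0.8383 -0.3903 -0.712 ]
torque [-0.2176  0.2265  0.0367]
grasp_force 27.1918
v7 -0.7973295085650919 r 0.023934345417373937
```

{"method": "jog_arm", "body": {"deltas": [[0, 0, -0.0001, 0, 0, -0.1, 0.3], [0, 0, -0.0001, 0, 0, -0.1, 0.3]]}}

```text
t: 7.2
eef_pos: [0.4774, -0.2118, 0.0893]
tool_rot: [-0.0, 1.0, 0.022, -0.001]
contact_force: [-1.8, -0.4, 0.3]
gripper_width: 0.46
grasp_force: 27.2
```

```bash
python3 s.py|grep -E 'v7|force|^torque'
```

```text
contact_force [-1.8387 -0.4083  0.3342]
torque [-0.1898  0.3592 -0.0041]
grasp_force 27.2199
v7 -0.8111838748043964 r 0.013489436111616904
```

{"method": "jog_arm", "body": {"deltas": [[0, 0, -0.0001, 0, 0, -0.1, 0.3], [0, 0, -0.0001, 0, 0, -0.1, 0.3]]}}

```text
t: 7.4
eef_pos: [0.4774, -0.2117, 0.0892]
tool_rot: [-0.001, 0.997, -0.078, -0.001]
contact_force: [-1.2, 0.7, 1.9]
gripper_width: 0.461
grasp_force: 27.3
```

```bash
python3 s.py|grep -E 'v7|force|^torque|^q'
```

```text
q [-0.5068  0.8259  1.1585  2.0975 -0.9934  0.9345 -0.4946]
contact_force [-1.1614  0.6877  1.8819]
torque [-0.0114  0.4147  0.0583]
grasp_force 27.3023
v7 -0.824487719328997 r -0.004974578461548473
```

{"method": "jog_arm", "body": {"deltas": [[-0.0001, 0, 0, 0, 0, -0.1, 0.3], [0, 0, 0, 0, 0, -0.1, 0.3]]}}

```text
t: 7.6
eef_pos: [0.4774, -0.2115, 0.0891]
tool_rot: [-0.001, 0.984, -0.177, -0.001]
contact_force: [-1.1, 0.2, -0.3]
gripper_width: 0.458
grasp_force: 27.2
```

```bash
python3 s.py|grep -E 'v7|force|^torque|tq7'
```

```text
contact_force [-1.1329  0.2264 -0.3185]
torque [-0.0979  0.2154  0.0341]
grasp_force 27.2055
tq7 1.0507190600037575
v7 -0.8363129269533257 r -0.019761486496499447
```

{"method": "jog_arm", "body": {"deltas": [[0, 0, -0.0001, 0, 0, -0.1, 0.3], [0, 0, -0.0001, 0, 0, -0.1, 0.3]]}}

```text
t: 7.8
eef_pos: [0.4775, -0.2114, 0.0889]
tool_rot: [-0.001, 0.962, -0.274, -0.001]
contact_force: [-2.2, 0.1, 1.5]
gripper_width: 0.46
grasp_force: 27.3
```

```bash
python3 s.py|grep -E 'v7|force|^torque|^q|tq7'
```

```text
q [-0.5347  0.8963  1.2318  2.0988 -1.0636  1.0035 -0.8335]
contact_force [-2.2161  0.0809  1.4809]
torque [0.0901 0.3018 0.1342]
grasp_force 27.2721
tq7 1.037142276763916
v7 -0.8478226863828372 r -0.04807076180611558
```

{"method": "jog_arm", "body": {"deltas": [[0, 0, -0.0001, 0, 0, -0.08, 0.3]]}}

```text
t: 7.9
eef_pos: [0.4775, -0.2114, 0.0888]
tool_rot: [-0.001, 0.95, -0.312, -0.001]
contact_force: [-0.8, 1.0, 2.2]
gripper_width: 0.463
grasp_force: 27.4
```

```bash
python3 s.py|grep -E 'v7|force|^torque|tq7'
```

```text
contact_force [-0.8095  0.982   2.2439]
torque [0.1864 0.317  0.1088]
grasp_force 27.3505
tq7 0.6488897278904915
v7 -0.6708154240975396 r -0.2097540149543592
```

{"method": "jog_arm", "body": {"deltas": [[0, 0, -0.0001, 0, 0, -0.08, 0.3]]}}

```text
t: 8.0
eef_pos: [0.4775, -0.2114, 0.0887]
tool_rot: [-0.001, 0.937, -0.35, -0.001]
contact_force: [-0.6, 1.7, 2.9]
gripper_width: 0.463
grasp_force: 27.4
```

```bash
python3 s.py|grep -E 'v7|force|^torque|^q|tq7'
```

```text
q [-0.5432  0.9243  1.2584  2.0991 -1.0889  1.0312 -0.9712]
contact_force [-0.5913  1.7263  2.8663]
torque [0.2476 0.3079 0.0874]
grasp_force 27.3696
tq7 0.7855213992297649
v7 -0.688675914996177 r -0.09598377196534158
```

{"method": "jog_arm", "body": {"deltas": [[0, 0.0001, 0.0001, 0, 0, -0.08, 0.3]]}}

```text
t: 8.1
eef_pos: [0.4776, -0.2113, 0.0887]
tool_rot: [-0.001, 0.922, -0.387, -0.001]
contact_force: [-0.4, 0.2, -1.7]
gripper_width: 0.458
grasp_force: 27.1
```

```bash
python3 s.py|grep -E '^torque|tq7'
```

```text
torque [-0.0373  0.2116  0.1261]
tq7 0.8054322190582752
```

{"method": "jog_arm", "body": {"deltas": [[0, 0.0001, 0, 0, 0, -0.08, 0.3]]}}

```text
t: 8.2
eef_pos: [0.4776, -0.2112, 0.0886]
tool_rot: [-0.0, 0.906, -0.423, -0.001]
contact_force: [0.4, -0.2, -1.1]
gripper_width: 0.459
grasp_force: 27.1
```

```bash
python3 s.py|grep -E 'v7|force|^torque|^q|tq7'
```

```text
q [-0.5512  0.9518  1.2839  2.0995 -1.1123  1.0585 -1.1118]
contact_force [ 0.3748 -0.1715 -1.108 ]
torque [-0.0576  0.1496  0.1731]
grasp_force 27.1192
tq7 0.7954917289316654
v7 -0.701121815223424 r -0.10194419455431725
```

{"method": "jog_arm", "body": {"deltas": [[0, 0, 0.0001, 0, 0, 0.06, 0.3]]}}

```text
t: 8.3
eef_pos: [0.4775, -0.2113, 0.0887]
tool_rot: [-0.0, 0.918, -0.395, -0.001]
contact_force: [-0.5, 1.0, 0.4]
gripper_width: 0.465
grasp_force: 27.4
```

```bash
python3 s.py|grep -E '^torque'
```

```text
torque [ 0.1857  0.1341 -0.1783]
```

{"method": "jog_arm", "body": {"deltas": [[0, 0, 0.0001, 0, 0, 0.06, 0.3]]}}

```text
t: 8.4
eef_pos: [0.4775, -0.2113, 0.0888]
tool_rot: [-0.0, 0.931, -0.366, -0.001]
contact_force: [-0.4, -0.4, -1.4]
gripper_width: 0.458
grasp_force: 27.1
```

```bash
python3 s.py|grep -E '^torque'
```

```text
torque [-0.0443  0.1133 -0.0909]
```

{"method": "jog_arm", "body": {"deltas": [[0, 0, 0, 0, 0, 0.06, 0.3]]}}

```text
t: 8.5
eef_pos: [0.4775, -0.2114, 0.0888]
tool_rot: [-0.0, 0.941, -0.338, -0.001]
contact_force: [-0.6, 0.1, -1.9]
gripper_width: 0.464
grasp_force: 27.1
```

```bash
python3 s.py|grep -E '^torque|^contact'
```

```text
contact_force [-0.5531  0.1265 -1.8723]
torque [-0.0203  0.1483 -0.1038]
```

{"method": "jog_arm", "body": {"deltas": [[0, 0, 0.0001, 0, 0, 0.06, 0.3]]}}

```text
t: 8.6
eef_pos: [0.4775, -0.2114, 0.0889]
tool_rot: [-0.0, 0.951, -0.309, -0.001]
contact_force: [-0.6, -1.1, -2.4]
gripper_width: 0.462
grasp_force: 27.0
```

```bash
python3 s.py|grep -E '^torque|^contact'
```

```text
contact_force [-0.5736 -1.0523 -2.3519]
torque [-0.1551  0.1238 -0.1107]
```

Forward and backward turning torques both put contact at about 2.9 rad. At 3.48 rad the load should be about 6 N, so I'll release here.

{"method": "jog_arm", "body": {"deltas": [[0, 0, -0.0002, 0, 0, 0, 0.3], [0, 0, 0, 0, 0, 0, 0.5], [0, 0, 0, 0, 0, 0, 0.6], [0, 0, 0, 0, 0, 0, 0.75], [0, 0, 0, 0, 0, 0, 0.75], [0, 0, 0.03, 0, 0, 0, 0.75], [0, 0, 0.04, 0, 0, 0, 0.75], [0, 0, 0.04, 0, 0, 0, 1], [0, 0, 0.04, 0, 0, 0, 1], [0, 0, 0.01, 0, 0, 0, 1]]}}

```text
t: 9.6
eef_pos: [0.4788, -0.2138, 0.2533]
tool_rot: [0.0, 0.95, -0.311, 0.003]
contact_force: [-0.1, 0.1, -0.3]
gripper_width: 1.003
grasp_force: 0.0
```

Run:
```python
from m import *
cam('wrist');c=cam('wrist','w2.png');o=bot.get_obs()
for k in('t','q','eef_pos','tool_rot'):print(k,np.round(o[k],4))
```

```text
t 9.7
q [-0.6819  0.6494  1.4391  1.9714 -0.7106  1.1752 -1.1607]
eef_pos [ 0.4786 -0.2126  0.2511]
tool_rot [-8.000e-04  9.505e-01 -3.108e-01  1.900e-03]
```

View pics/w2.png

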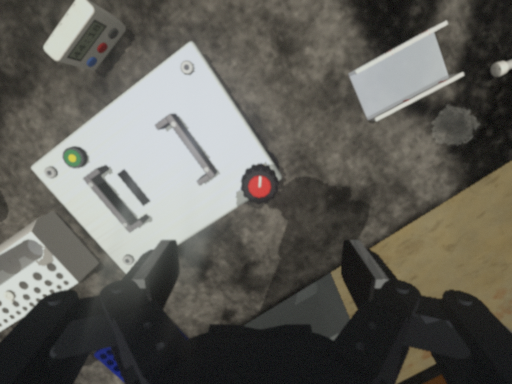

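The view shows the knob cap at (261,183), the gates at about (187,150) and (118,198), and the tray walls from (350,72) to (446,24) and (376,119) to (463,75). The table looks undisturbed. I'll unwind the wrist and go over the tray.

{"method": "jog_arm", "body": {"deltas": [[0, -0.02, 0, 0, 0, 0.146, 1], [0, -0.02, 0, 0, 0, 0.146, 1], [0, -0.02, 0, 0, 0, 0.146, 1], [0, -0.02, 0, 0, 0, 0.146, 1], [0, -0.02, 0, 0, 0, 0.146, 1], [0, -0.02, 0, 0, 0, 0.146, 1], [0, -0.02, 0, 0, 0, 0.146, 1], [0, -0.02, 0, 0, 0, 0.146, 1], [0, -0.02, 0, 0, 0, 0.146, 1], [0, -0.02, 0, 0, 0, 0.146, 1]], "newtons": 25}}

```text
t: 10.7
eef_pos: [0.4772, -0.4121, 0.2471]
tool_rot: [-0.002, 0.914, 0.405, -0.001]
contact_force: [0.3, 0.1, 0.3]
gripper_width: 1.001
grasp_force: 0.0
```

{"method": "jog_arm", "body": {"deltas": [[-0.008, 0, 0, 0, 0, 0.146, 1], [0, 0, 0, 0, 0, 0.146, 1], [0, 0, 0, 0, 0, 0.146, 1], [0, 0, 0, 0, 0, 0.145, 1], [0, 0, 0, 0, 0, 0, 1], [0, 0, 0, 0, 0, 0, 1]]}}

```text
t: 11.3
eef_pos: [0.4693, -0.4117, 0.248]
tool_rot: [-0.001, 0.763, 0.647, -0.0]
contact_force: [-0.8, 0.4, 0.7]
gripper_width: 0.999
grasp_force: 0.0
```

Run:
```python
from m import *
cam('wrist');c=cam('wrist','w3.png');o=bot.get_obs()
for k in('t','q','eef_pos','tool_rot'):print(k,np.round(o[k],4))
```

```text
t 11.4
q [ 0.0886  0.4823  0.7401  1.7231 -0.3623  1.0795  0.7833]
eef_pos [ 0.4696 -0.4118  0.2484]
tool_rot [-7.000e-04  7.623e-01  6.472e-01 -2.000e-04]
```

View pics/w3.png

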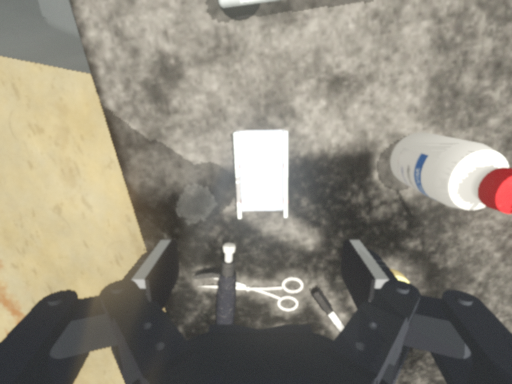

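The tray sits at columns 234-288 and rows 130-218, aligned with the fingers. Next I'll find its centre.

Run:
```python
from m import *
c=cam('wrist');print(c['eye'],rot(c['attitude'])[:,2])
g=cv2.cvtColor(c['img'],cv2.COLOR_RGB2HSV);m=((g[...,2]>175)&(g[...,1]<50)).astype(np.uint8)
d=np.zeros_like(m);d[110:228,215:310]=m[110:228,215:310]
k=big(d).reshape(-1,2)
# left/right edges per row
rows=range(140,206,6);L=[(np.where(d[r])[0].min()-.5,r) for r in rows];Rr=[(np.where(d[r])[0].max()+.5,r) for r in rows]
for n,e in(('L',L),('R',Rr)):
  P=ray(c,e,.03)[:,:2];v=np.polyfit(P[:,1],P[:,0],1);print(n,'x at y=-.42',np.polyval(v,-.42),'angle of x-axis',-np.degrees(np.arctan(v[0])))
for z in(0,.004,.03):
  print(z,ray(c,[(k[:,0].mean(),k[:,1].min()-.5),(238,k[:,1].max()+.5)],z)[:,:2],k[:,1].min(),k[:,1].max())
```

```text
[ 0.4823693  -0.33874464  0.36945771] [-0.04999747 -0.28356766 -0.95764797]
L x at y=-.42 0.4317874334766123 angle of x-axis 13.743730600832652
R x at y=-.42 0.507107907603504 angle of x-axis -20.402374807629613
0 [[ 0.48523245 -0.3406789 ]
 [ 0.4234808  -0.49580956]] 110 227
0.004 [[ 0.48520145 -0.34065796]
 [ 0.42411837 -0.49410907]] 110 227
0.03 [[ 0.48499996 -0.34052184]
 [ 0.42826255 -0.48305588]] 110 227
```

Run:
```python
from m import *
c=cam('wrist');v=cv2.cvtColor(c['img'],cv2.COLOR_RGB2GRAY).astype(float)
def edges(p,s):  # strongest rise/fall, subpixel
    p=cv2.GaussianBlur(p.reshape(1,-1),(0,0),1)[0] if 0 else p
    d=np.diff(p);return s+d.argmax()+.5,s+d.argmin()+.5
L=[];Rr=[]
for r in range(142,204,6):
    a,b=edges(v[r,222:302],222);L.append((a,r));Rr.append((b,r))
print(L,Rr)
for n,e in(('L',L),('R',Rr)):
  P=ray(c,e,.03)[:,:2];f=np.polyfit(P[:,1],P[:,0],1);print(n,np.polyval(f,-.42),-np.degrees(np.arctan(f[0])),np.abs(P[:,0]-np.polyval(f,P[:,1])).max())
top=[edges(v[115:150,x],115)[0] for x in range(242,284,6)];
bl=[edges(v[195:225,x],195)[1] for x in (237,238,239,285,286,287)]
bf=[edges(v[195:225,x],195)[1] for x in range(248,280,6)]
print(top,bl,bf)
t=np.median(top)
for z in(0,.03):print(z,ray(c,[(262,t),(238,np.median(bl)),(286,np.median(bl)),(262,np.median(bf))],z)[:,:2])
```

```text
[(np.float64(232.5), 142), (np.float64(232.5), 148), (np.float64(233.5), 154), (np.float64(233.5), 160), (np.float64(233.5), 166), (np.float64(234.5), 172), (np.float64(234.5), 178), (np.float64(235.5), 184), (np.float64(235.5), 190), (np.float64(235.5), 196), (np.float64(235.5), 202)] [(np.float64(287.5), 142), (np.float64(287.5), 148), (np.float64(287.5), 154), (np.float64(287.5), 160), (np.float64(287.5), 166), (np.float64(287.5), 172), (np.float64(287.5), 178), (np.float64(287.5), 184), (np.float64(287.5), 190), (np.float64(287.5), 196), (np.float64(287.5), 202)]
L 0.4362140544051596 -7.6915987005577815 0.0007460005525928293
R 0.5032028261361383 -7.77796165124101 4.413229102939731e-06
[np.float64(129.5), np.float64(129.5), np.float64(129.5), np.float64(129.5), np.float64(129.5), np.float64(128.5), np.float64(128.5)] [np.float64(218.5), np.float64(218.5), np.float64(218.5), np.float64(217.5), np.float64(217.5), np.float64(216.5)] [np.float64(210.5), np.float64(210.5), np.float64(210.5), np.float64(210.5), np.float64(210.5), np.float64(209.5)]
0 [[ 0.48009309 -0.36523987]
 [ 0.42640442 -0.48158323]
 [ 0.49394807 -0.49270949]
 [ 0.46202074 -0.47589218]]
0.03 [[ 0.48027956 -0.36308972]
 [ 0.4309482  -0.46999081]
 [ 0.49301009 -0.48021408]
 [ 0.46367394 -0.46476163]]
```

{"method": "jog_arm", "body": {"deltas": [[0, -0.008, -0.03, 0, 0, 0.03, 1], [0, 0, -0.04, 0, 0, 0, 1], [0, 0, -0.04, 0, 0, 0, 1], [0, 0, -0.04, 0, 0, 0, 1], [0, 0, -0.03, 0, 0, 0, 1], [0, 0, -0.02, 0, 0, 0, 1], [0, 0, -0.012, 0, 0, 0, 1], [0, 0, -0.006, 0, 0, 0, 1], [0, 0, 0, 0, 0, 0, 1], [0, 0, 0, 0, 0, 0, 1]]}}

```text
t: 12.5
eef_pos: [0.4703, -0.4207, 0.0323]
tool_rot: [0.001, 0.752, 0.66, 0.0]
contact_force: [0.8, 0.1, -0.6]
gripper_width: 1.001
grasp_force: 0.0
```

```bash
python3 s.py|grep -E 'eef|contact'
```

```text
eef_pos [ 0.4703 -0.4207  0.0323]
contact_force [ 0.7635  0.1159 -0.5918]
```

{"method": "jog_arm", "body": {"deltas": [[0, 0, -0.002, 0, 0, 0, 0.9], [0, 0, 0, 0, 0, 0, 0.8], [0, 0, 0, 0, 0, 0, 0.7], [0, 0, 0, 0, 0, 0, 0.65], [0, 0, 0, 0, 0, 0, 0.65], [0, 0, 0, 0, 0, 0, 0.65]], "newtons": 25}}

```text
t: 13.1
eef_pos: [0.4701, -0.4203, 0.0299]
tool_rot: [0.0, 0.752, 0.66, 0.0]
contact_force: [-0.4, 2.1, 6.0]
gripper_width: 0.743
grasp_force: 28.7
```

{"method": "jog_arm", "body": {"deltas": [[0, 0, 0.01, 0, 0, 0, 0.65], [0, 0, 0.03, 0, 0, 0, 0.65], [0, 0, 0.04, 0, 0, 0, 0.65], [0, 0, 0.04, 0, 0, 0, 0.65], [0, 0, 0.03, 0, 0, 0, 0.65], [0, 0, 0, 0, 0, 0, 0.65], [0, 0, 0, 0, 0, 0, 0.65]]}}

```text
t: 13.8
eef_pos: [0.4698, -0.42, 0.1798]
tool_rot: [0.0, 0.752, 0.66, 0.0]
contact_force: [-0.2, -0.7, -1.8]
gripper_width: 0.743
grasp_force: 28.4
```

Run:
```python
from m import *
a=cam('top');b=cam('side')
c=cam('wrist');o=bot.get_obs()
for k in('t','q','eef_pos','tool_rot','contact_force','gripper_width'):print(k,np.round(o[k],4))
i=np.hstack([cv2.resize(a['img'][130:255,190:350],(400,312),interpolation=2),cv2.resize(c['img'],(400,312))])
cv2.imwrite('pics/c4.png',i[:,:,::-1])
```

```text
t 13.95
q [ 0.1443  0.5657  0.6846  1.7728 -0.4266  0.9592  0.8741]
eef_pos [ 0.4692 -0.4192  0.1778]
tool_rot [-1.300e-03  7.515e-01  6.597e-01 -2.000e-04]
contact_force [-0.1694 -0.1314 -1.5347]
gripper_width 0.7405
```

View pics/c4.png

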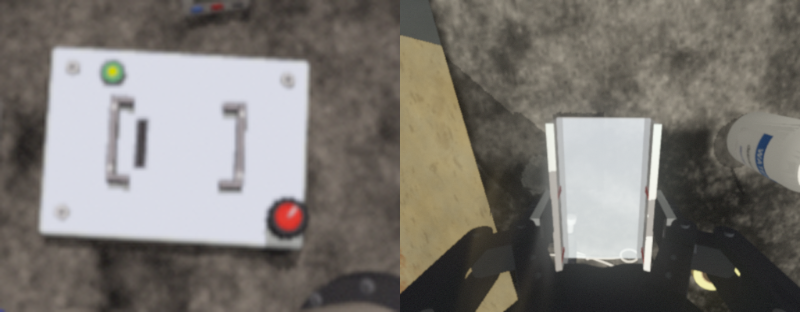

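The crop shows the tray held level between the fingers, and the deck free with gates C-shaped inward: left gate at crop (107-133, 97-188), right gate at (218-247, 103-191). Next I'll measure the gates and the deck yaw.

Run:
```python
from m import *
T=np.array([.4776,-.2115])
def run(c,boxes,deckbox,name):
    g=cv2.cvtColor(c['img'],cv2.COLOR_RGB2GRAY)
    M=(g<170).astype(np.uint8)
    for x0,y0,x1,y1 in boxes:
        d=np.zeros_like(M);d[y0:y1,x0:x1]=M[y0:y1,x0:x1];k=big(d)
        bx=cv2.boxPoints(cv2.minAreaRect(k))
        for z in(.064,.042):
            P=ray(c,bx,z)[:,:2];print(name,z,np.round(P,4).tolist(),'mid',P.mean(0).round(4))
a=cam('top')
X=lambda b:[190+b[0]//2.5,130+b[1]/2.5,190+b[2]/2.5,130+b[3]/2.5]
bs=[tuple(int(t) for t in X(b)) for b in((98,90,134,196),(212,95,254,198))]
run(a,bs,None,'top')
k=big(mask_red(a['img'],(290,200,320,235))).reshape(-1,2).mean(0);print('knob top',ray(a,k,.100))
# deck edges at z=.042: +x edge and y edges (line fits on subpixel threshold)
h=cv2.cvtColor(a['img'],cv2.COLOR_RGB2HSV);g=cv2.cvtColor(a['img'],cv2.COLOR_RGB2GRAY).astype(float)
def edge(pts,axis,sgn):
    out=[]
    for s,r0,r1 in pts:
        p=g[r0:r1,s] if axis==0 else g[s,r0:r1]
        d=sgn*np.diff(p);i=int(d.argmax());w=np.clip(d[max(i-2,0):i+3],0,None);j=np.arange(max(i-2,0),max(i-2,0)+len(w))
        e=r0+.5+(w*j).sum()/w.sum();out.append((s,e) if axis==0 else (e,s))
    return out
E={'+x':edge([(x,140,162) for x in range(218,308,6)],0,1),'-x':edge([(x,212,240) for x in range(212,288,6)],0,-1),
'+y':edge([(y,198,222) for y in range(156,216,5)],1,1),'-y':edge([(y,303,325) for y in range(160,200,5)],1,-1)}
for n,e in E.items():
    P=ray(a,e,.042)[:,:2];m=P.mean(0);u=np.linalg.svd(P-m)[2][0];print(n,m.round(4),'dir',np.degrees(np.arctan2(u[1],u[0])).round(2),'res',np.abs((P-m)@[-u[1],u[0]]).max().round(4))
```

```text
top 0.064 [[0.5109, -0.0448], [0.5965, -0.0458], [0.5961, -0.0663], [0.5105, -0.065]] mid [ 0.5535 -0.0555]
top 0.042 [[0.5145, -0.0438], [0.6018, -0.0448], [0.6014, -0.0657], [0.5141, -0.0644]] mid [ 0.558  -0.0547]
top 0.064 [[0.5897, -0.1536], [0.5934, -0.1734], [0.529, -0.1838], [0.5255, -0.1642]] mid [ 0.5594 -0.1688]
top 0.042 [[0.5949, -0.1547], [0.5987, -0.175], [0.533, -0.1856], [0.5294, -0.1656]] mid [ 0.564  -0.1702]
knob top [[ 0.47837835 -0.2122063   0.1       ]]
+x [ 0.6478 -0.1089] dir 87.35 res 0.0006
-x [ 0.4626 -0.082 ] dir 87.39 res 0.0005
+y [0.5645 0.0169] dir 177.33 res 0.0004
-y [ 0.5826 -0.2376] dir 177.34 res 0.0002
```

The deck measures 186.2 × 253.4 mm with a yaw of -2.65°. Its centre at (0.5545,-0.1092) predicts the knob to within 0.5 mm. I'll carry the tray there.

{"method": "jog_arm", "body": {"deltas": [[0.0106, 0.0389, 0, 0, 0, 0.0105, 0.65], [0.0106, 0.0389, 0, 0, 0, 0.0105, 0.65], [0.0106, 0.0389, 0, 0, 0, 0.0105, 0.65], [0.0106, 0.0389, 0, 0, 0, 0.0105, 0.65], [0.0106, 0.0389, 0, 0, 0, 0.0105, 0.65], [0.0106, 0.0389, 0, 0, 0, 0.0105, 0.65], [0.0106, 0.0389, 0, 0, 0, 0.0105, 0.65], [0.0106, 0.0388, 0, 0, 0, 0.0105, 0.65], [0, 0, -0.03, 0, 0, 0, 0.65], [0, 0, -0.03, 0, 0, 0, 0.65]]}}

```text
t: 15.0
eef_pos: [0.5554, -0.1067, 0.1182]
tool_rot: [0.0, 0.722, 0.692, 0.0]
contact_force: [0.9, -0.6, -1.2]
gripper_width: 0.739
grasp_force: 28.4
```

{"method": "jog_arm", "body": {"deltas": [[0, 0, -0.015, 0, 0, 0, 0.65], [0, 0, 0, 0, 0, 0, 0.65], [0, 0, 0, 0, 0, 0, 0.65], [0, 0, 0, 0, 0, 0, 0.65]]}}

```text
t: 15.4
eef_pos: [0.5554, -0.1097, 0.1054]
tool_rot: [0.001, 0.724, 0.69, 0.001]
contact_force: [-0.3, 0.3, -1.0]
gripper_width: 0.74
grasp_force: 28.3
```

Run:
```python
from m import *
cam('side');b=cam('side');c=cam('wrist');o=bot.get_obs()
for k in('t','eef_pos','tool_rot','contact_force','gripper_width'):print(k,np.round(o[k],4))
n=o['tool_rot'];print('yaw y-axis',np.degrees(2*np.arctan2(n[2],n[1]))-90)
i=np.hstack([cv2.resize(b['img'][140:255,180:310],(400,354),interpolation=2),cv2.resize(c['img'][90:290,140:366],(400,354))])
cv2.imwrite('pics/c5.png',i[:,:,::-1])
```

```text
t 15.55
eef_pos [ 0.5552 -0.1093  0.1053]
tool_rot [6.000e-04 7.233e-01 6.905e-01 7.000e-04]
contact_force [ 0.774  -0.2964 -1.2601]
gripper_width 0.7406
yaw y-axis -2.6549124294308086
```

View pics/c5.png

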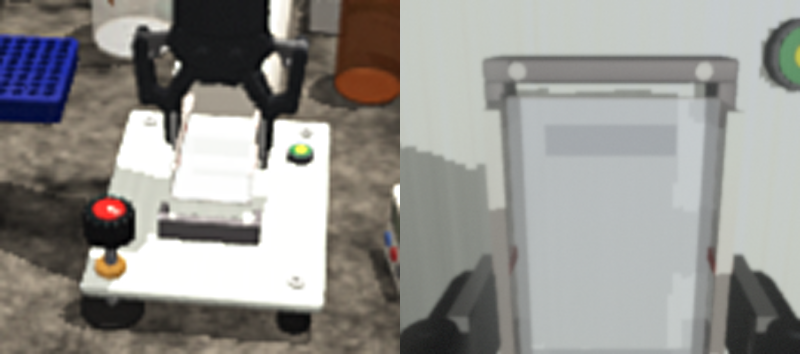

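The wrist crop shows the tray centred between the gate cheeks: gate 485-738, tray 507-722 in crop columns. I'll shift x by -0.7 mm and lower in stages, watching the force.

{"method": "jog_arm", "body": {"deltas": [[-0.0007, 0, -0.006, 0, 0, 0, 0.65], [0, 0, -0.004, 0, 0, 0, 0.65], [0, 0, -0.003, 0, 0, 0, 0.65], [0, 0, -0.003, 0, 0, 0, 0.65], [0, 0, 0, 0, 0, 0, 0.65]]}}

```text
t: 16.05
eef_pos: [0.5536, -0.1089, 0.0877]
tool_rot: [-0.0, 0.723, 0.691, -0.0]
contact_force: [0.7, -0.8, -1.3]
gripper_width: 0.742
grasp_force: 28.3
```

```bash
python3 s.py|grep -E 'eef|contact|^torq'
```

```text
eef_pos [ 0.5536 -0.1089  0.0877]
contact_force [ 0.7284 -0.848  -1.3155]
torque [-0.006   0.02   -0.0095]
```

{"method": "jog_arm", "body": {"deltas": [[0.0005, 0, -0.004, 0, 0, 0, 0.65], [0, 0, -0.004, 0, 0, 0, 0.65], [0, 0, -0.003, 0, 0, 0, 0.65], [0, 0, -0.0015, 0, 0, 0, 0.65], [0, 0, -0.001, 0, 0, 0, 0.65], [0, 0, 0, 0, 0, 0, 0.65]]}}

```text
t: 16.65
eef_pos: [0.5543, -0.109, 0.0747]
tool_rot: [-0.0, 0.723, 0.691, -0.0]
contact_force: [-1.0, -0.4, -1.9]
gripper_width: 0.744
grasp_force: 28.3
```

```bash
python3 s.py|grep -E 'eef|contact|^torq'
```

```text
eef_pos [ 0.5543 -0.109   0.0747]
contact_force [-1.0191 -0.4425 -1.8647]
torque [ 0.0331 -0.0422 -0.0041]
```

{"method": "jog_arm", "body": {"deltas": [[0, 0, -0.001, 0, 0, 0, 0.65], [0, 0, -0.001, 0, 0, 0, 0.65], [0, 0, 0, 0, 0, 0, 0.65]]}}

```text
t: 16.95
eef_pos: [0.5543, -0.109, 0.0727]
tool_rot: [-0.0, 0.723, 0.691, -0.0]
contact_force: [-0.3, 0.4, -1.2]
gripper_width: 0.74
grasp_force: 28.3
```

```bash
python3 s.py|grep -E 'eef|contact|^torq'
```

```text
eef_pos [ 0.5543 -0.109   0.0727]
contact_force [-0.3137  0.4137 -1.1957]
torque [0.0167 0.011  0.0057]
```

{"method": "jog_arm", "body": {"deltas": [[0, 0, -0.0007, 0, 0, 0, 0.65], [0, 0, 0, 0, 0, 0, 0.72], [0, 0, 0, 0, 0, 0, 0.8], [0, 0, 0, 0, 0, 0, 0.95], [0, 0, 0, 0, 0, 0, 0.95], [0, 0, 0.01, 0, 0, 0, 0.95], [0, 0, 0.03, 0, 0, 0, 0.95], [0, 0, 0.04, 0, 0, 0, 0.95], [0, 0, 0.04, 0, 0, 0, 0.95], [0, 0, 0.03, 0, 0, 0, 0.95]]}}

```text
t: 17.95
eef_pos: [0.5548, -0.1096, 0.2252]
tool_rot: [0.001, 0.723, 0.69, 0.001]
contact_force: [-0.1, -0.2, 0.0]
gripper_width: 0.949
grasp_force: 0.0
```

{"method": "jog_arm", "body": {"deltas": [[-0.02, -0.04, 0, 0, 0, 0, 0.95], [-0.02, -0.04, 0, 0, 0, 0, 0.95], [-0.02, -0.04, 0, 0, 0, 0, 0.95], [-0.02, -0.04, 0, 0, 0, 0, 0.95], [0, -0.04, 0, 0, 0, 0, 0.95], [0, -0.04, 0, 0, 0, 0, 0.95], [0, -0.04, 0, 0, 0, 0, 0.95], [0, 0, 0, 0, 0, 0, 0.95]]}}

```text
t: 18.75
eef_pos: [0.4719, -0.3954, 0.2235]
tool_rot: [0.002, 0.726, 0.688, -0.002]
contact_force: [-1.2, 0.6, -0.3]
gripper_width: 0.953
grasp_force: 0.0
```

Run:
```python
from m import *
a=cam('top');b=cam('side');o=bot.get_obs();print(o['t'],o['eef_pos'],o['contact_force'])
i=np.hstack([cv2.resize(a['img'][135:240,195:325],(400,323),interpolation=2),cv2.resize(b['img'][160:255,195:310],(400,323),interpolation=2)])
cv2.imwrite('pics/c6.png',i[:,:,::-1])
k=big(mask_red(a['img'],(290,200,320,235))).reshape(-1,2).mean(0);print(ray(a,k,.1))
```

```text
18.85 [ 0.4736482  -0.39004174  0.22251901] [0.37192642 0.49974014 0.19435435]
[[ 0.47831132 -0.21227324  0.1       ]]
```

View pics/c6.png

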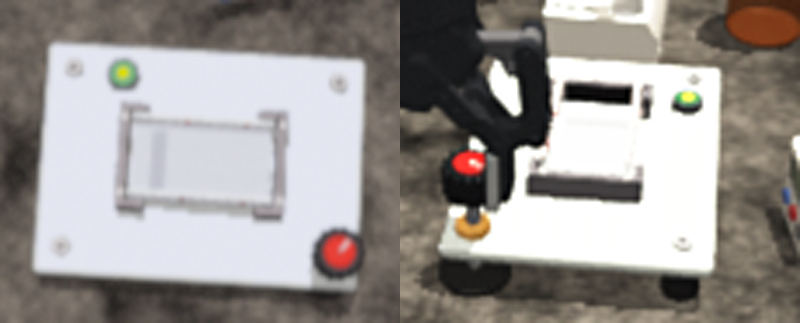

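The crop shows the tray flat between both gates at about (205,160), the knob unmoved and the arm clear. I'm handing the job in.

```bash
python3 -c "
from station import bot
print(bot.hand_in())"
```

```text
the job is handed in; nothing more can be done
None
```

I handed the job in with the tray flat between the gates and released. The foot's load is about 6 N, inferred from the knob's turning torque rather than measured directly, and the judge returned no verdict.

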